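Clamp a circuit board in its jig

TASK

Clamp the green circuit board in the blue jig, without grasping anything: with the outside of a finger, push the orange end of the open clamp strap round until it is fully home against its stop, over the board, and only then push the red cam lever all the way down, without forcing either. Do not touch the board with the robot, and leave the tweezers, screw dish, bottle and screwdriver as they stand.

Things in the scene. Friction and masses are not known exactly. Their poses are not given: they have to be found in the camera images.
- jig: Blue steel base plate, 120 (x) x 170 (y) x 14 mm, screwed to the bench, with a black nest for the board on it. Origin: centre of the underside; z up. The board lies in the nest with its centre at x 0, y +20 mm; the clamp's steel post stands at x 0, y -60 mm. In the nest nothing is higher than 36 mm above the bench; the strap crosses above that.
- pivot (a point): On the vertical axis of the post about which strap and lever turn together (jig x 0, y -60 mm), 54 mm above the bench.
- swing (a joint): Angle of the clamp strap about the post (rad). 0: home at its stop, the strap pointing along the jig's +y, across the board. It grows as the strap turns counter-clockwise from above, towards the jig's -x side; limit 1.7. It turns with friction (some 2 to 3 N at the orange end) and stays where it is left.
- strap_end (a point): Middle of the orange plastic end of the strap, 112 mm from the pivot axis. The end is 24 mm wide, 34 mm long (96 to 130 mm from the axis) and 14.5 mm high; its middle is 54 mm above the bench while the lever is up (the strap sinks by 8 mm as the lever goes down). The steel strap is 20 mm wide and 12 mm high.
- strap: The strap with its black rubber pad (13 mm across, 68 mm from the axis). Origin: on the pivot axis at the strap's underside, y along the strap outwards. With the lever down the pad presses on the board.
- cam_lever (a joint): Cam lever on a level hinge 84 mm above the bench, on the pivot axis; it points away from the strap (other side of the post). Its elevation above level is 1.1 rad minus the joint value: 0 fully up (63 degrees), growing as it goes down to its stop at 1.1, level. Friction: about 4 N at the red grip, rising by some newtons as the pad meets the board; it stays where it is left.
- red_grip: The red grip of the cam lever. Origin: on its middle line, 71 mm from the lever's hinge. The grip is a round bar of 16 mm diameter with round ends, from 42 to 100 mm from the hinge.
- board: Loose green circuit board, 50 x 70 mm, 30 g, lying in the nest with about 2 mm of play. Origin: centre, 18 mm above the bench; its flat top is 22 mm above the bench, its parts reach 34 mm.
- tweezers: Bystander: black tweezers, 12 x 122 x 9 mm, lying along their y.
- screw_dish: Bystander: round steel dish with screws, 74 mm across, 16 mm high.
- cleaner_bottle: Bystander: white squeeze bottle with blue cap, 41 mm across, 128 mm high with its needle.
- screwdriver: Bystander: red screwdriver, 22 x 134 x 21 mm, lying along its y.
Things that resemble listed ones, but are neither listed nor needed, are in the scene too. Of the things that look like the jig, the larger one is meant. What is shaped like the board but brown or turquoise is not meant.

How it is judged:
By the outcome, as a careful person would: the job done as asked, in the order asked, and still so for the second after the job is handed in, with the robot touching nothing.
It also fails if it takes over 54 s, if anything falls off the work surface, if the arm or the gripper's body presses on something with over 40 N, if the wrist force passes 120 N, or if a joint passes its speed limit or range.

ROBOT

A 6-joint arm with a two-finger parallel gripper is mounted at the origin on a cart in front of the work surface, level with it; the furniture and walls round the work are solid. World frame = base frame: x ahead of the robot, y to its left, z up, the work surface at z = 0. Lengths are in m, angles in degrees, forces in N, time in s.
With the tool pointing down it reaches from about 0.4 to 0.825 m from the base axis. Payload 7 kg.
Tool frame: the origin (TCP) lies midway between the tips of the shut fingers; the grasp point (between the pads) lies 19 mm behind it; z points along the fingers, y is the line along which they close (so a half turn about z gives the same grasp; the last joint's range is limited). The gripper opens to 88 mm and grips with 3 to 60 N. Pads are 19 mm wide; open, the fingers measure 130 mm over their backs; the gripper's body (78 mm by 193 mm) begins 47 mm behind the grasp point.
Start: joints at [-48.123, 20.546, 0.682, 0, -70.136, -16.507], TCP at [0.289, -0.61, 0.227] pointing down, gripper open.
Joint ranges: [-176.03, 176.03], [-82.01, 121.73], [-58.28, 71.71], [-173.87, 95.51], [-174.79, -0.11], [-173.66, 173.66]. Speed limits (degrees/s): [136.94, 136.94, 172.46, 180, 180, 180].

INTERFACE

Orientations are given as [roll, pitch, yaw] about the fixed x, y, z axes, in that order (R = Rz(yaw) Ry(pitch) Rx(roll)).
In Python, from plant import r gives the robot as it stands. The module is installed in compiled form; this text tells all that it offers.
- The arm moves only by the tool play_rows, never from a script. Its argument "rows" is a list of rows, each an object with "slide": the shift along the tool's x, y, z as a fraction of full scale, a list of three; "delta_rot": the turn, a rotation vector about the tool's x, y, z as a fraction of full scale, a list of three; "fingers": the opening, from -1 (shut) to 1 (fully open). In form: [{"slide": [x, y, z], "delta_rot": [rx, ry, rz], "fingers": fingers}, ...]. A call has 1 to 8 rows; each row shifts and turns the commanded pose from where the row before left it, along the tool's axes as they then stand; what a row does not reach is not made up. Full scale, the value 1, is 0.15 m for a shift and 0.08 rad for a turn. A row lasts 1/8 s, in which the tool goes at most 62.5 mm and 10.7 degrees, less where a joint would pass 70% of its speed; a pose out of reach is approached as far as the arm can. A call with a number of a shift or a turn outside -1 to 1 is refused whole. A call with a gripper value outside its range is refused whole. The fingers move at their own pace and stop on an object; "squeeze" is the grip in N (left out, the last holds). Time passes only in rows, so rows that do not move let the fingers close. It gives the time, the measured TCP pose, the force, the opening and the grip force at its end, in the units of the state.
- r.get_state(): the state, without advancing time (a new reading comes with each control period).
- r.capture(name): name is "scene" or "top" or "wrist"; returns a dict with "image" (480x640x3 uint8, blue, green, red), "fx", "fy", "cx", "cy" (pixels), "distortion" ([k1, k2, p1, p2, k3] as OpenCV has them; the pictures are not rectified), "R" (3x3) and "t" (3): a world point X has camera coordinates R X + t; the wrist camera has in their place "T_tool_cam" (4x4, takes a point from camera to tool coordinates, whose origin is the TCP and whose axes are the flange's). Camera axes: x right, y down, z forward; pixel columns grow to the right and rows downward; lengths in m; the calibration is good to about 2 mm. A picture is of the moment at which its call begins: read the wrist's pose just before it. There is no depth.
- r.close_job(): hands the job in; it is judged then, once.
The state is a dict: "time_s": time; "joints": joint angles; "qd": joint speeds; "joint_torque": joint torques, N m; "tcp_pos": TCP position; "eef_rot": TCP orientation; "contact_force": force on the tool from outside, world axes, zero at the start; "moment": the same for the moment, N m; "gripper_width": finger opening in m; "gripper_force": force on a finger pad.
Only numpy, scipy, OpenCV 4.12 (cv2) and the standard library are available. Lean on these libraries where they do the work, as an engineer would, in place of code of your own. Each camera call takes 0.05 s, during which the arm holds its last target. There are 200 camera calls.

## Working session

There is one attempt and no reset: what is moved stays moved. The work goes in short steps, Python scripts to look and compute and a tool call to move; the robot and the scene stay as the last step left them, time stands still between calls to the robot, and variables do not carry over. Pictures are saved under pics/ and viewed, at most 10 in all, crops included, and the job is handed in when it is done.

Besides the shell and the picture viewer there is one more tool, called after "Call:" as a command line: name --argument value ..., lists and objects as JSON in quotes. play_rows: Moves the arm, as the interface text tells. Shift numbers are shares of 0.15 m and turn numbers shares of 0.08 rad, none past 1 either way. Its arguments: {"type":"object","properties":{"rows":{"type":"array"},"squeeze":{"type":"number"}},"required":["rows"]}

```bash
mkdir -p pics
cat > h.py <<'E'
import numpy as np, cv2, pickle
from plant import r
def cap(n,f):
    c=r.capture(n); cv2.imwrite(f'pics/{f}.png',c['image']); pickle.dump(c,open(f'pics/{f}.pkl','wb')); return c
def ray(f,uv,z):
    c=pickle.load(open(f'pics/{f}.pkl','rb')); K=np.array([[c['fx'],0,c['cx']],[0,c['fy'],c['cy']],[0,0,1]])
    p=cv2.undistortPoints(np.array([[uv]],float),K,np.array(c['distortion']))[0,0]
    R=np.array(c['R']);t=np.array(c['t']); o=-R.T@t; d=R.T@np.array([p[0],p[1],1]); return o+d*(z-o[2])/d[2]
def proj(f,X):
    c=pickle.load(open(f'pics/{f}.pkl','rb')); K=np.array([[c['fx'],0,c['cx']],[0,c['fy'],c['cy']],[0,0,1]])
    return cv2.projectPoints(np.array(X,float).reshape(-1,1,3),cv2.Rodrigues(np.array(c['R']))[0],np.array(c['t'],float),K,np.array(c['distortion']))[0][:,0]
E
python3 - <<'E'
from h import *
cap('scene','s0');cap('top','t0');print(r.get_state())
E
```

```text
{'time_s': 0.1, 'joints': array([-4.81231423e+01,  2.05872959e+01,  6.38865413e-01, -1.71151776e-02,
       -7.01356864e+01, -1.65053777e+01]), 'qd': array([-0.00209388, -0.07664695,  0.04383578,  0.07930933, -0.0889462 ,
        0.01168439]), 'joint_torque': array([-3.03513603e-03, -5.84163415e+01,  2.93753350e+01,  7.01548934e+00,
        1.01879545e-02, -4.48532705e-05]), 'tcp_pos': array([ 0.28899635, -0.60952152,  0.22571753]), 'eef_rot': array([ 1.79914778e+02, -8.47295629e-03, -1.54634341e+02]), 'contact_force': array([-0.07348479,  0.8539352 , -0.14593488]), 'moment': array([ 0.01677903, -0.01430034,  0.01143076]), 'gripper_force': 0.0, 'gripper_width': 0.08727356222137003}
```

View pics/t0.png

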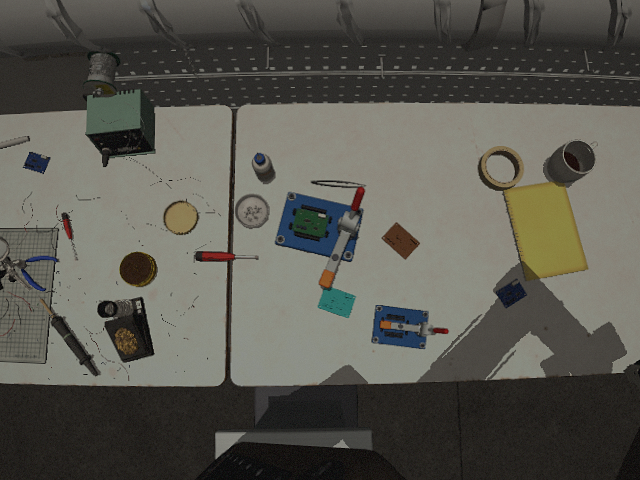

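View pics/s0.png

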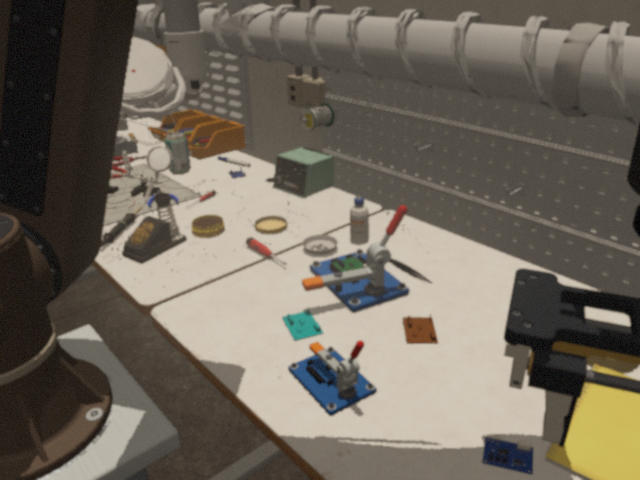

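The top view shows the large jig near (320,225): post near (350,222), orange end at (327,280), red grip tip at (360,190). I'll enlarge it.

Run:
```python
from h import *
im=cv2.imread('pics/t0.png')[165:305,225:395]
cv2.imwrite('pics/t0c.png',cv2.resize(im,None,fx=4.2,fy=4.2,interpolation=cv2.INTER_CUBIC))
```

```text
(no output)
```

View pics/t0c.png

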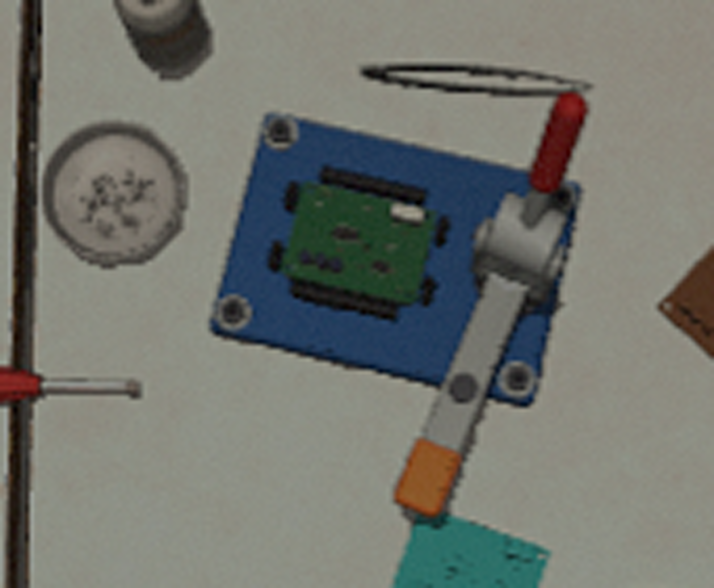

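The crop shows the jig's top corners at (265,115), (580,187), (530,405), (212,332), the orange end's middle at (427,478) and the post at about (517,250).

Run:
```python
from h import *
f=lambda u,v,z: ray('t0',(u/4.2+225-.4,v/4.2+165-.4),z)
C=np.array([f(*p,.014) for p in [(265,115),(580,187),(530,405),(212,332)]])
print(C.round(4)); print([np.linalg.norm(C[i]-C[i-1]).round(4) for i in range(4)])
c=C.mean(0)[:2]; y=(C[0]+C[3]-C[1]-C[2])[:2]; y/=np.linalg.norm(y); x=np.array([y[1],-y[0]])
piv=c-.06*y; e=f(427,478,.061)[:2]
print('c',c,'y',y,np.degrees(np.arctan2(y[1],y[0])),'x',x,'piv',piv,'end',e,np.linalg.norm(e-piv))
d=e-piv; a=np.arctan2(d[1],d[0]); print('strap',np.degrees(a),'swing',(a-np.arctan2(y[1],y[0])))
print('grip tip',f(570,103,.084+.1*np.sin(1.1)), 'pred',piv-d/np.linalg.norm(d)*.1*np.cos(1.1))
for n,p,z in [('bottle',(150,5),.1),('dish',(114,195),.016),('tw1',(365,70),.005),('tw2',(590,88),.005),('sd',(140,388),.01)]: print(n,f(*p,z).round(3))
# strap home end
print('home end',piv+.112*y)
```

```text
[[ 0.6484  0.0092  0.014 ]
 [ 0.6072 -0.1531  0.014 ]
 [ 0.4941 -0.1241  0.014 ]
 [ 0.5341  0.036   0.014 ]]
[np.float64(0.1174), np.float64(0.1675), np.float64(0.1168), np.float64(0.165)]
c [ 0.57093467 -0.05798678] y [0.24394878 0.96978812] 75.8802814931475 x [ 0.96978812 -0.24394878] piv [ 0.55629774 -0.11617406] end [ 0.45295489 -0.07119636] 0.11270642260651884
strap 156.47997501225544 swing 1.4067300280067685
grip tip [ 0.60110343 -0.13440109  0.17312074] pred [ 0.59788891 -0.1342757 ]
bottle [0.677 0.057 0.1  ]
dish [0.606 0.087 0.016]
tw1 [ 0.675 -0.043  0.005]
tw2 [ 0.664 -0.161  0.005]
sd [0.507 0.073 0.01 ]
home end [ 0.58362    -0.00755779]
```

Sizes and radius agree with the given ones: swing is about 1.41 rad and the pivot is near (0.556,-0.116). I'll go above the far side of the orange end, fingers shut.

Call:
play_rows --rows '[{"slide": [-0.25,0.28,0],"delta_rot": [0,0,0],"fingers": -1},{"slide": [-0.25,0.28,0],"delta_rot": [0,0,0],"fingers": -1},{"slide": [-0.25,0.28,0],"delta_rot": [0,0,0],"fingers": -1},{"slide": [-0.25,0.28,0],"delta_rot": [0,0,0],"fingers": -1},{"slide": [-0.25,0.28,0],"delta_rot": [0,0,0],"fingers": -1},{"slide": [-0.25,0.28,0],"delta_rot": [0,0,0],"fingers": -1},{"slide": [-0.25,0.28,0],"delta_rot": [0,0,0],"fingers": -1},{"slide": [-0.25,0.28,0],"delta_rot": [0,0,0],"fingers": -1}]' --squeeze 20

```text
time_s: 1.1
tcp_pos: [0.4163, -0.176, 0.2266]
eef_rot: [-180.0, 0.0, -154.6]
contact_force: [1.6, 1.1, -0.8]
gripper_width: 0.0134
gripper_force: 0.0
```

Call:
play_rows --rows '[{"slide": [-0.25,0.28,0],"delta_rot": [0,0,-1],"fingers": -1},{"slide": [0,0,0],"delta_rot": [0,0,-1],"fingers": -1},{"slide": [0,0,0],"delta_rot": [0,0,-1],"fingers": -1},{"slide": [0,0,0],"delta_rot": [0,0,-1],"fingers": -1},{"slide": [0,0,0],"delta_rot": [0,0,-1],"fingers": -1},{"slide": [0,0,0],"delta_rot": [0,0,-1],"fingers": -1},{"slide": [0,0,0],"delta_rot": [0,0,-1],"fingers": -1},{"slide": [0,0,0],"delta_rot": [0,0,-1],"fingers": -1}]'

```text
time_s: 2.1
tcp_pos: [0.4319, -0.1237, 0.2263]
eef_rot: [180.0, -0.0, -117.8]
contact_force: [0.1, -0.0, 1.3]
gripper_width: 0.0005
gripper_force: 0.0
```

Call:
play_rows --rows '[{"slide": [0,0,0],"delta_rot": [0,0,-1],"fingers": -1},{"slide": [0,0,0],"delta_rot": [0,0,-1],"fingers": -1},{"slide": [0,0,0],"delta_rot": [0,0,-1],"fingers": -1},{"slide": [0,0,0],"delta_rot": [0,0,-1],"fingers": -1},{"slide": [0,0,0],"delta_rot": [0,0,-1],"fingers": -1},{"slide": [0,0,0],"delta_rot": [0,0,-1],"fingers": -1},{"slide": [0,0,0],"delta_rot": [0,0,-1],"fingers": -1},{"slide": [0,0,0],"delta_rot": [0,0,-1],"fingers": -1}]'

```text
time_s: 3.1
tcp_pos: [0.4319, -0.1237, 0.2263]
eef_rot: [180.0, 0.0, -81.1]
contact_force: [-0.5, 0.2, 1.0]
gripper_width: 0.0003
gripper_force: 0.0
```

Call:
play_rows --rows '[{"slide": [0,0,0],"delta_rot": [0,0,-1],"fingers": -1},{"slide": [0,0,0],"delta_rot": [0,0,-1],"fingers": -1},{"slide": [0,0,0],"delta_rot": [0,0,-1],"fingers": -1},{"slide": [0,0,0],"delta_rot": [0,0,-1],"fingers": -1},{"slide": [0,0,0],"delta_rot": [0,0,-1],"fingers": -1},{"slide": [0,0,0],"delta_rot": [0,0,-1],"fingers": -1},{"slide": [0,0,0],"delta_rot": [0,0,-1],"fingers": -1},{"slide": [0,0,0],"delta_rot": [0,0,-1],"fingers": -1}]'

```text
time_s: 4.1
tcp_pos: [0.4319, -0.1237, 0.2263]
eef_rot: [180.0, 0.0, -44.5]
contact_force: [0.2, -0.6, 0.1]
gripper_width: 0.0003
gripper_force: 0.0
```

Call:
play_rows --rows '[{"slide": [0,0,0],"delta_rot": [0,0,-1],"fingers": -1},{"slide": [0,0,0],"delta_rot": [0,0,-1],"fingers": -1},{"slide": [0,0,0],"delta_rot": [0,0,0],"fingers": -1}]'

```text
time_s: 4.47
tcp_pos: [0.4319, -0.1237, 0.2263]
eef_rot: [180.0, 0.0, -35.5]
contact_force: [-0.2, -0.6, -0.0]
gripper_width: 0.0008
gripper_force: 0.0
```

Run:
```python
from h import *
s=r.get_state();print(s['time_s'],s['tcp_pos'],s['eef_rot'],s['joints'],s['contact_force'],s['gripper_width'])
cap('wrist','w1')
```

```text
4.475 [ 0.43193784 -0.1237197   0.22634828] [ 1.79987461e+02  2.36203297e-02 -3.54876523e+01] [ 9.27922618e+00 -1.30413706e+00 -2.62909414e+01 -8.52790786e-03
 -6.50387963e+01  4.52367247e+01] [-0.18954119 -0.55790325 -0.00328777] 0.0007674374261851394
```

View pics/w1.png

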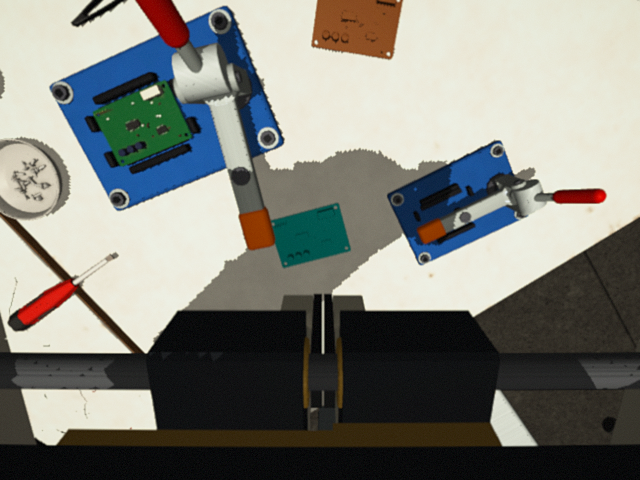

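The wrist view shows the orange end at about (257,230) and the decoy jig's lever tip at (604,196). I'll check the end's place and the decoy lever's height.

Run:
```python
from h import *
from scipy.spatial.transform import Rotation as Ro
c=pickle.load(open('pics/w1.pkl','rb')); T=np.eye(4);T[:3,:3]=Ro.from_euler('xyz',[179.987,.024,-35.488],degrees=True).as_matrix();T[:3,3]=[.43194,-.12372,.22635]
M=np.linalg.inv(T@np.array(c['T_tool_cam'])); c['R']=M[:3,:3]; c['t']=M[:3,3]; pickle.dump(c,open('pics/w1.pkl','wb'))
print('end',ray('w1',(257,228),.061)); 
for z in (.04,.06,.08,.1,.12,.14): print(z,ray('w1',(604,196),z).round(3),ray('t0',(446.5,331),z).round(3),ray('s0',(358,346),z).round(3))
print(proj('w1',[[.5563,-.1162,.09]]))
```

```text
end [ 0.45423085 -0.07597649  0.061     ]
0.04 [ 0.302 -0.327  0.04 ] [ 0.344 -0.312  0.04 ] [ 0.404 -0.231  0.04 ]
0.06 [ 0.314 -0.318  0.06 ] [ 0.345 -0.306  0.06 ] [ 0.386 -0.249  0.06 ]
0.08 [ 0.325 -0.309  0.08 ] [ 0.345 -0.3    0.08 ] [ 0.368 -0.267  0.08 ]
0.1 [ 0.337 -0.301  0.1  ] [ 0.345 -0.295  0.1  ] [ 0.351 -0.285  0.1  ]
0.12 [ 0.348 -0.292  0.12 ] [ 0.346 -0.289  0.12 ] [ 0.333 -0.302  0.12 ]
0.14 [ 0.36  -0.283  0.14 ] [ 0.346 -0.284  0.14 ] [ 0.315 -0.32   0.14 ]
[[203.36539528  87.04876676]]
```

Call:
play_rows --rows '[{"slide": [0,0,0],"delta_rot": [0,0,-1],"fingers": -1},{"slide": [0,0,0],"delta_rot": [0,0,-1],"fingers": -1},{"slide": [0,0,0],"delta_rot": [0,0,-0.6],"fingers": -1},{"slide": [0,0,0.3],"delta_rot": [0,0,0],"fingers": -1},{"slide": [0,0,0.3],"delta_rot": [0,0,0],"fingers": -1},{"slide": [0,0,0.3],"delta_rot": [0,0,0],"fingers": -1},{"slide": [0,0,0.3],"delta_rot": [0,0,0],"fingers": -1},{"slide": [0,0,0],"delta_rot": [0,0,0],"fingers": -1}]'

```text
time_s: 5.52
tcp_pos: [0.4296, -0.1241, 0.0442]
eef_rot: [179.8, 0.4, -23.6]
contact_force: [-0.9, 0.0, 0.4]
gripper_width: 0.0003
gripper_force: 0.0
```

Call:
play_rows --rows '[{"slide": [0,-0.07,0],"delta_rot": [0,0,0],"fingers": -1},{"slide": [0,-0.03,0],"delta_rot": [0,0,0],"fingers": -1},{"slide": [0,-0.03,0],"delta_rot": [0,0,0],"fingers": -1},{"slide": [0,-0.03,0],"delta_rot": [0,0,0],"fingers": -1},{"slide": [0,0,0],"delta_rot": [0,0,0],"fingers": -1}]'

```text
time_s: 6.15
tcp_pos: [0.4421, -0.1014, 0.0469]
eef_rot: [-180.0, -0.0, -23.5]
contact_force: [-0.3, 0.7, -0.6]
gripper_width: 0.0005
gripper_force: 0.0
```

Call:
play_rows --rows '[{"slide": [0,-0.02,0],"delta_rot": [0,0,0],"fingers": -1},{"slide": [0,-0.02,0],"delta_rot": [0,0,0],"fingers": -1},{"slide": [0,-0.02,0],"delta_rot": [0,0,0],"fingers": -1}]'

```text
time_s: 6.52
tcp_pos: [0.4448, -0.0936, 0.0464]
eef_rot: [180.0, 0.1, -23.5]
contact_force: [-1.9, -1.3, 1.5]
gripper_width: 0.0004
gripper_force: 1.2
```

Call:
play_rows --rows '[{"slide": [0,-0.02,0],"delta_rot": [0,0,0],"fingers": -1},{"slide": [0,-0.02,0],"delta_rot": [0,0,0],"fingers": -1}]'

```text
time_s: 6.78
tcp_pos: [0.4472, -0.0879, 0.0463]
eef_rot: [180.0, 0.1, -23.5]
contact_force: [-2.9, -1.9, 0.7]
gripper_width: 0.0003
gripper_force: 1.3
```

Contact is made with a few newtons, and now I follow the arc.

Call:
play_rows --rows '[{"slide": [-0.01,-0.06,0],"delta_rot": [0,0,1],"fingers": -1},{"slide": [-0.01,-0.06,0],"delta_rot": [0,0,1],"fingers": -1},{"slide": [-0.01,-0.06,0],"delta_rot": [0,0,1],"fingers": -1},{"slide": [-0.01,-0.06,0],"delta_rot": [0,0,1],"fingers": -1},{"slide": [-0.01,-0.06,0],"delta_rot": [0,0,1],"fingers": -1},{"slide": [-0.01,-0.06,0],"delta_rot": [0,0,1],"fingers": -1},{"slide": [-0.01,-0.06,0],"delta_rot": [0,0,1],"fingers": -1}]'

```text
time_s: 7.65
tcp_pos: [0.4774, -0.032, 0.0465]
eef_rot: [180.0, -0.0, -55.8]
contact_force: [-1.4, -2.9, 0.9]
gripper_width: 0.0004
gripper_force: 1.1
```

```bash
cat >> h.py <<'E'
piv=np.array([.5563,-.1162]);ypsi=75.88
def rel():
    s=r.get_state();p=s['tcp_pos'];a=np.radians(s['eef_rot'][2]+180);rr=np.array([np.cos(a),np.sin(a)]);t=np.array([np.sin(a),-np.cos(a)]);d=p[:2]-piv
    print('t',s['time_s'],'tcp',p.round(4),'yaw',s['eef_rot'][2].round(2),'radial',(d@rr).round(4),'tang',(d@t).round(4),'F',s['contact_force'].round(1),'J',s['joints'].round(0),'angle to home',round(np.degrees(a)-ypsi,1))
E
python3 - <<'E'
from h import *
rel();cap('top','t1')
im=cv2.imread('pics/t1.png')[165:305,225:395]
cv2.imwrite('pics/t1c.png',cv2.resize(im,None,fx=4.2,fy=4.2,interpolation=cv2.INTER_CUBIC))
E
```

```text
t 7.65 tcp [ 0.4774 -0.032   0.0465] yaw -55.78 radial 0.114 tang -0.0179 F [-1.4 -2.9  0.9] J [ 20.  14. -37.   0. -39.  14.] angle to home 48.3
```

View pics/t1c.png

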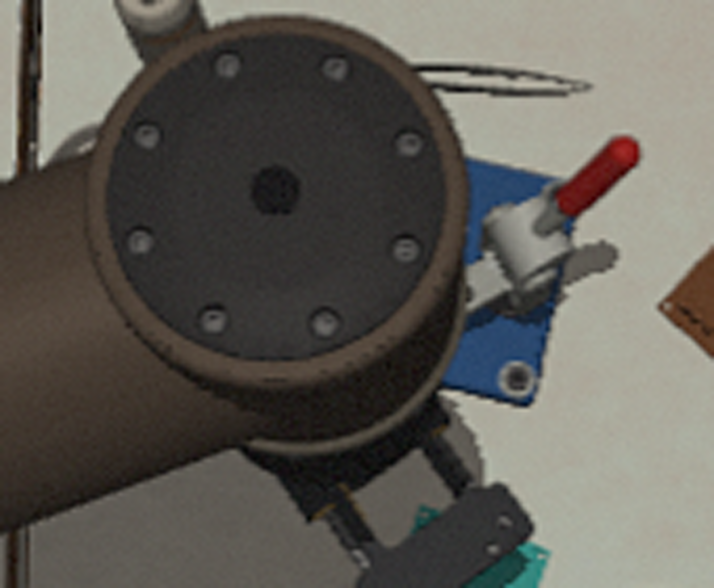

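The lever (now pointing to (625,150)) has swung with the strap, as wanted. I go on to just short of the stop.

Call:
play_rows --rows '[{"slide": [-0.007,-0.06,0],"delta_rot": [0,0,1],"fingers": -1},{"slide": [-0.007,-0.06,0],"delta_rot": [0,0,1],"fingers": -1},{"slide": [-0.007,-0.06,0],"delta_rot": [0,0,1],"fingers": -1},{"slide": [-0.007,-0.06,0],"delta_rot": [0,0,1],"fingers": -1},{"slide": [-0.007,-0.06,0],"delta_rot": [0,0,1],"fingers": -1}]'

```text
time_s: 8.32
tcp_pos: [0.5153, -0.008, 0.0464]
eef_rot: [180.0, 0.0, -78.6]
contact_force: [-2.6, 3.7, 1.2]
gripper_width: 0.0004
gripper_force: 1.3
```

Call:
play_rows --rows '[{"slide": [-0.007,-0.06,0],"delta_rot": [0,0,1],"fingers": -1},{"slide": [-0.007,-0.06,0],"delta_rot": [0,0,1],"fingers": -1},{"slide": [-0.007,-0.06,0],"delta_rot": [0,0,1],"fingers": -1}]'

```text
time_s: 8.7
tcp_pos: [0.5418, -0.0014, 0.0463]
eef_rot: [180.0, 0.0, -92.4]
contact_force: [-2.3, 2.6, 0.9]
gripper_width: 0.0005
gripper_force: 1.4
```

Run:
```python
from h import *
rel()
```

```text
t 8.7 tcp [ 0.5418 -0.0014  0.0463] yaw -92.36 radial 0.1141 tang -0.0192 F [-2.3  2.6  0.9] J [ 21.  19. -29.  -0. -42. -23.] angle to home 11.8
```

Call:
play_rows --rows '[{"slide": [-0.007,-0.06,0],"delta_rot": [0,0,1],"fingers": -1},{"slide": [-0.004,-0.03,0],"delta_rot": [0,0,0.5],"fingers": -1},{"slide": [0,0,0],"delta_rot": [0,0,0],"fingers": -1}]'

```text
time_s: 9.07
tcp_pos: [0.5557, -0.0012, 0.0465]
eef_rot: [-180.0, 0.0, -99.1]
contact_force: [-0.7, 0.3, 0.5]
gripper_width: 0.0004
gripper_force: 0.0
```

Call:
play_rows --rows '[{"slide": [-0.002,-0.015,0],"delta_rot": [0,0,0.25],"fingers": -1},{"slide": [-0.002,-0.015,0],"delta_rot": [0,0,0.25],"fingers": -1}]'

```text
time_s: 9.32
tcp_pos: [0.5594, -0.0014, 0.0465]
eef_rot: [180.0, 0.0, -101.5]
contact_force: [-5.9, 5.3, 1.6]
gripper_width: 0.0006
gripper_force: 3.8
```

Call:
play_rows --rows '[{"slide": [-0.002,-0.013,0],"delta_rot": [0,0,0.2],"fingers": -1},{"slide": [0,0,0],"delta_rot": [0,0,0],"fingers": -1}]'

```text
time_s: 9.57
tcp_pos: [0.5599, -0.0013, 0.0462]
eef_rot: [179.8, -0.0, -102.4]
contact_force: [-8.6, 7.2, 5.4]
gripper_width: 0.0005
gripper_force: 5.2
```

Call:
play_rows --rows '[{"slide": [0,-0.007,0],"delta_rot": [0,0,0],"fingers": -1},{"slide": [0,0,0],"delta_rot": [0,0,0],"fingers": -1}]'

```text
time_s: 9.82
tcp_pos: [0.5601, -0.0013, 0.0462]
eef_rot: [179.7, -0.0, -102.4]
contact_force: [-12.6, 9.4, 7.3]
gripper_width: 0.0002
gripper_force: 6.9
```

Run:
```python
from h import *
rel()
```

```text
t 9.825 tcp [ 0.5601 -0.0013  0.0462] yaw -102.43 radial 0.113 tang -0.021 F [-12.6   9.4   7.3] J [ 20.  21. -26.  -0. -43. -32.] angle to home 1.7
```

It stalls under about 12–16 N with the angle within calibration error of home, so it's at the stop. I'll back off, rise and check from above.

Call:
play_rows --rows '[{"slide": [0,0.15,0],"delta_rot": [0,0,0],"fingers": -1},{"slide": [0,0.15,0],"delta_rot": [0,0,0],"fingers": -1},{"slide": [0,0,-0.35],"delta_rot": [0,0,0],"fingers": -1},{"slide": [0,0,-0.35],"delta_rot": [0,0,0],"fingers": -1},{"slide": [0,0,-0.35],"delta_rot": [0,0,0],"fingers": -1},{"slide": [-0.25,0.25,-0.2],"delta_rot": [0,0,-1],"fingers": -1},{"slide": [-0.25,0.25,0],"delta_rot": [0,0,-1],"fingers": -1},{"slide": [0,0,0],"delta_rot": [0,0,0],"fingers": -1}]'

```text
time_s: 10.82
tcp_pos: [0.4573, 0.0967, 0.2353]
eef_rot: [-179.9, 0.1, -93.0]
contact_force: [1.2, -1.0, -0.2]
gripper_width: 0.0005
gripper_force: 0.0
```

Run:
```python
from h import *
from scipy.spatial.transform import Rotation as Ro
s=r.get_state();c=cap('wrist','w2');rel()
T=np.eye(4);T[:3,:3]=Ro.from_euler('xyz',s['eef_rot'],degrees=True).as_matrix();T[:3,3]=s['tcp_pos']
M=np.linalg.inv(T@np.array(c['T_tool_cam'])); c['R']=M[:3,:3]; c['t']=M[:3,3]; pickle.dump(c,open('pics/w2.pkl','wb'))
cap('top','t2')
im=cv2.imread('pics/t2.png')[165:305,225:395]; im=cv2.resize(im,None,fx=3.4,fy=3.4,interpolation=cv2.INTER_CUBIC)[:480,:]
w=cv2.resize(cv2.imread('pics/w2.png'),None,fx=.5,fy=.5)
o=np.zeros((max(im.shape[0],240),im.shape[1]*1,3),np.uint8); o[:im.shape[0],:im.shape[1]]=im
cv2.imwrite('pics/t2c.png',o)
```

```text
t 10.875 tcp [0.458  0.0958 0.235 ] yaw -93.05 radial 0.2064 tang -0.1094 F [0.5 0.  0.1] J [ 36.   0. -24.   0. -66. -39.] angle to home 11.1
```

View pics/w2.png

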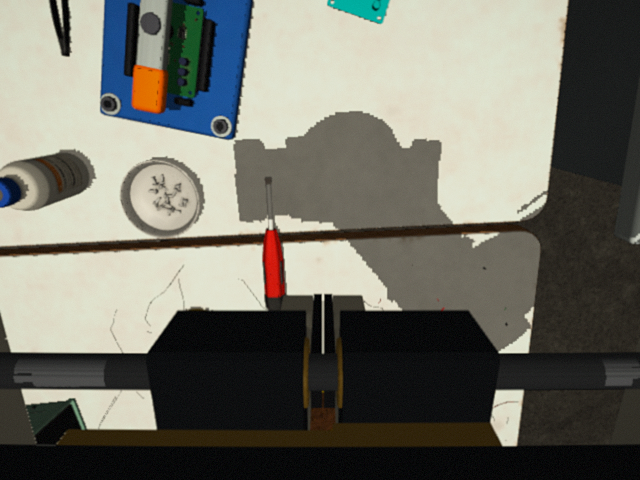

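The strap lies across the board, with the orange end's middle at about (149,88), the pad bolt at (152,23), and jig corners at (101,115) and (238,140). I'll compare with home numerically.

Run:
```python
from h import *
y=np.array([np.cos(np.radians(ypsi)),np.sin(np.radians(ypsi))])
e=ray('w2',(149,88),.0613)[:2]; b=ray('w2',(152,23),.0613)[:2]
print(e,'pred',piv+.112*y, 'strap dir', np.degrees(np.arctan2(*(e-b)[::-1])), np.linalg.norm(e-b), 'from piv',np.degrees(np.arctan2(*(e-piv)[::-1])))
# jig edge direction from wrist: +y edge corners
A=ray('w2',(98,112),.014)[:2];B=ray('w2',(238,140),.014)[:2]; C=ray('w2',(254,0),.014)[:2]
print(A,B,np.linalg.norm(A-B),'x dir',np.degrees(np.arctan2(*(A-B)[::-1]))+90,'y dir',np.degrees(np.arctan2(*(B-C)[::-1])),'mid',(A+B)/2,'end local x',(e-(A+B)/2)@np.array([y[1],-y[0]]))
```

```text
[ 0.5830464  -0.00898288] pred [ 0.5836228  -0.00758387] strap dir 77.32287896887395 0.04517852144196913 from piv 75.99287353200103
[0.65051183 0.00517177] [0.5296248  0.03600017] 0.12475602112516035 x dir 75.69346668405642 y dir 77.01400727131353 mid [0.59006831 0.02058597] end local x 0.0004036628391349533
```

View pics/t2c.png

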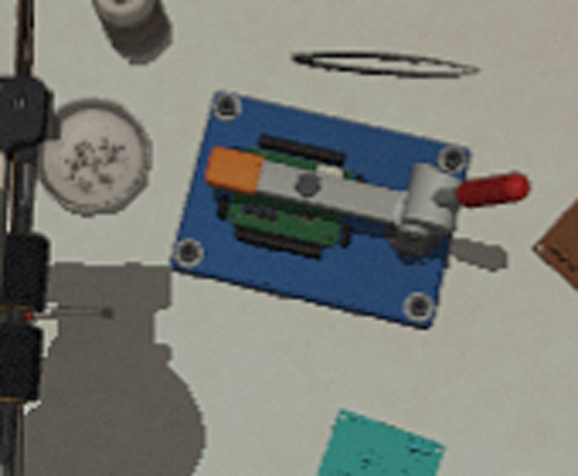

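The strap is home (76.0° against the jig's 75.9°). Now over the post, turning the tool so a finger's back faces outward along the lever.

Call:
play_rows --rows '[{"slide": [0.29,-0.143,0],"delta_rot": [0,0,0],"fingers": -1},{"slide": [0.29,-0.143,0],"delta_rot": [0,0,0],"fingers": -1},{"slide": [0.29,-0.143,0],"delta_rot": [0,0,0],"fingers": -1},{"slide": [0.29,-0.143,0],"delta_rot": [0,0,0],"fingers": -1},{"slide": [0.29,-0.143,0],"delta_rot": [0,0,0],"fingers": -1},{"slide": [0,0,0],"delta_rot": [0,0,-1],"fingers": -1},{"slide": [0,0,0],"delta_rot": [0,0,-1],"fingers": -1},{"slide": [0,0,0],"delta_rot": [0,0,-1],"fingers": -1}]'

```text
time_s: 11.92
tcp_pos: [0.5532, -0.1304, 0.2333]
eef_rot: [179.9, -0.0, -79.5]
contact_force: [0.2, 0.8, -0.3]
gripper_width: 0.0002
gripper_force: 0.0
```

Call:
play_rows --rows '[{"slide": [0,0,0],"delta_rot": [0,0,-1],"fingers": -1},{"slide": [0,0,0],"delta_rot": [0,0,-1],"fingers": -1},{"slide": [0,0,0],"delta_rot": [0,0,-1],"fingers": -1},{"slide": [0,0,0],"delta_rot": [0,0,-1],"fingers": -1},{"slide": [0,0,0],"delta_rot": [0,0,-1],"fingers": -1},{"slide": [0,0,0],"delta_rot": [0,0,-1],"fingers": -1},{"slide": [0,0,0],"delta_rot": [0,0,-1],"fingers": -1}]'

```text
time_s: 12.8
tcp_pos: [0.5533, -0.1301, 0.2334]
eef_rot: [179.9, 0.0, -47.4]
contact_force: [0.5, -0.0, 0.2]
gripper_width: 0.0003
gripper_force: 0.0
```

Call:
play_rows --rows '[{"slide": [0,0,0],"delta_rot": [0,0,-1],"fingers": -1},{"slide": [0,0,0],"delta_rot": [0,0,-1],"fingers": -1},{"slide": [0,0,0],"delta_rot": [0,0,-1],"fingers": -1},{"slide": [0,0,0],"delta_rot": [0,0,-1],"fingers": -1},{"slide": [0,0,0],"delta_rot": [0,0,-1],"fingers": -1},{"slide": [0,0,0],"delta_rot": [0,0,-1],"fingers": -1},{"slide": [0,0,0],"delta_rot": [0,0,-1],"fingers": -1},{"slide": [0,0,0],"delta_rot": [0,0,-0.25],"fingers": -1}]'

```text
time_s: 13.8
tcp_pos: [0.5532, -0.1298, 0.2335]
eef_rot: [180.0, 0.0, -14.2]
contact_force: [-0.4, -0.7, 0.6]
gripper_width: 0.0006
gripper_force: 0.0
```

```bash
cat >> h.py <<'E'
def rel2():
    s=r.get_state();p=s['tcp_pos'];a=np.radians(ypsi+180);o=np.array([np.cos(a),np.sin(a)]);x=np.array([-o[1],o[0]]);d=p[:2]-piv
    print('t',s['time_s'],'out',(d@o).round(4),'lat',(d@x).round(4),'z',p[2].round(4),'rot',s['eef_rot'].round(1),'F',s['contact_force'].round(1),'J',s['joints'].round(0))
E
python3 - <<'E'
from h import *
rel2()
E
```

```text
t 13.8 out 0.0139 lat 0.0003 z 0.2335 rot [180.    0.  -14.2] F [-0.4 -0.7  0.6] J [  7.  10. -12.   0. -67.  69.]
```

Call:
play_rows --rows '[{"slide": [0,-0.04,0],"delta_rot": [0,0,0],"fingers": -1},{"slide": [0,0,0.15],"delta_rot": [0,0,0],"fingers": -1},{"slide": [0,0,0.15],"delta_rot": [0,0,0],"fingers": -1},{"slide": [0,0,0.15],"delta_rot": [0,0,0],"fingers": -1},{"slide": [0,0,0],"delta_rot": [0,0,0],"fingers": -1}]'

```text
time_s: 14.42
tcp_pos: [0.5536, -0.1226, 0.165]
eef_rot: [179.9, 0.2, -14.2]
contact_force: [0.1, -0.6, -0.3]
gripper_width: 0.0005
gripper_force: 0.0
```

Call:
play_rows --rows '[{"slide": [0,0.03,0],"delta_rot": [0,0,0],"fingers": -1},{"slide": [0,0.03,0],"delta_rot": [0,0,0],"fingers": -1},{"slide": [0,0.03,0],"delta_rot": [0,0,0],"fingers": -1},{"slide": [0,0.03,0],"delta_rot": [0,0,0],"fingers": -1}]'

```text
time_s: 14.92
tcp_pos: [0.5503, -0.1405, 0.167]
eef_rot: [-180.0, -0.0, -14.2]
contact_force: [0.5, 0.4, -0.3]
gripper_width: 0.0006
gripper_force: 0.0
```

Run:
```python
from h import *
rel2()
```

```text
t 14.925 out 0.025 lat 0.0001 z 0.167 rot [-180.    -0.   -14.2] F [ 0.5  0.4 -0.3] J [  5.  13. -18.   0. -59.  70.]
```

Call:
play_rows --rows '[{"slide": [0,0.042,0.038],"delta_rot": [0,0,0],"fingers": -1},{"slide": [0,0.042,0.038],"delta_rot": [0,0,0],"fingers": -1},{"slide": [0,0.044,0.036],"delta_rot": [0,0,0],"fingers": -1}]'

```text
time_s: 15.3
tcp_pos: [0.5459, -0.1592, 0.1497]
eef_rot: [180.0, -0.1, -14.1]
contact_force: [0.6, -0.5, 4.0]
gripper_width: 0.0008
gripper_force: 1.8
```

Call:
play_rows --rows '[{"slide": [0,0.044,0.036],"delta_rot": [0,0,0],"fingers": -1},{"slide": [0,0.036,0.044],"delta_rot": [0,0,0],"fingers": -1},{"slide": [0,0.036,0.044],"delta_rot": [0,0,0],"fingers": -1}]'

```text
time_s: 15.68
tcp_pos: [0.5414, -0.1759, 0.1306]
eef_rot: [-180.0, -0.0, -14.1]
contact_force: [2.6, 2.3, 2.4]
gripper_width: 0.0005
gripper_force: 1.6
```

Run:
```python
from h import *
rel2()
```

```text
t 15.675 out 0.0615 lat 0.0001 z 0.1306 rot [-180.    -0.   -14.1] F [2.6 2.3 2.4] J [  2.  15. -20.  -0. -54.  74.]
```

Call:
play_rows --rows '[{"slide": [0,0.027,0.05],"delta_rot": [0,0,0],"fingers": -1},{"slide": [0,0.027,0.05],"delta_rot": [0,0,0],"fingers": -1}]'

```text
time_s: 15.92
tcp_pos: [0.5393, -0.1835, 0.1155]
eef_rot: [-180.0, 0.0, -14.1]
contact_force: [2.3, 3.3, 3.4]
gripper_width: 0.0003
gripper_force: 1.6
```

Call:
play_rows --rows '[{"slide": [0,0.013,0.03],"delta_rot": [0,0,0],"fingers": -1},{"slide": [0,0.013,0.03],"delta_rot": [0,0,0],"fingers": -1}]'

```text
time_s: 16.18
tcp_pos: [0.5382, -0.1871, 0.1067]
eef_rot: [-180.0, 0.0, -14.1]
contact_force: [2.1, 3.1, 1.4]
gripper_width: 0.0005
gripper_force: 1.5
```

Call:
play_rows --rows '[{"slide": [0,0.007,0.02],"delta_rot": [0,0,0],"fingers": -1},{"slide": [0,0.007,0.02],"delta_rot": [0,0,0],"fingers": -1}]'

```text
time_s: 16.42
tcp_pos: [0.5375, -0.1893, 0.101]
eef_rot: [180.0, 0.0, -14.1]
contact_force: [0.6, 2.5, 3.2]
gripper_width: 0.0005
gripper_force: 1.5
```

Run:
```python
from h import *
rel2()
```

```text
t 16.425 out 0.0755 lat -0.0004 z 0.101 rot [180.    0.  -14.1] F [0.6 2.5 3.2] J [  0.  17. -22.   0. -51.  76.]
```

Call:
play_rows --rows '[{"slide": [0,0,0.02],"delta_rot": [0,0,0],"fingers": -1},{"slide": [0,0,0.02],"delta_rot": [0,0,0],"fingers": -1}]'

```text
time_s: 16.68
tcp_pos: [0.5375, -0.1898, 0.0951]
eef_rot: [180.0, 0.0, -14.1]
contact_force: [-1.3, -2.0, 4.5]
gripper_width: 0.0005
gripper_force: 2.3
```

Call:
play_rows --rows '[{"slide": [0,0,0.013],"delta_rot": [0,0,0],"fingers": -1},{"slide": [0,0,0],"delta_rot": [0,0,0],"fingers": -1}]'

```text
time_s: 16.92
tcp_pos: [0.5375, -0.1897, 0.0931]
eef_rot: [180.0, 0.0, -14.2]
contact_force: [-2.0, -3.0, 4.1]
gripper_width: 0.0007
gripper_force: 1.6
```

Call:
play_rows --rows '[{"slide": [0,0,0.01],"delta_rot": [0,0,0],"fingers": -1},{"slide": [0,0,0],"delta_rot": [0,0,0],"fingers": -1}]'

```text
time_s: 17.18
tcp_pos: [0.5376, -0.1897, 0.0918]
eef_rot: [180.0, 0.0, -14.1]
contact_force: [-1.8, -4.4, 4.5]
gripper_width: 0.0003
gripper_force: 2.4
```

Not yet at the stop by force, so I go on in 1 mm steps.

Call:
play_rows --rows '[{"slide": [0,0,0.007],"delta_rot": [0,0,0],"fingers": -1},{"slide": [0,0,0],"delta_rot": [0,0,0],"fingers": -1}]'

```text
time_s: 17.42
tcp_pos: [0.5377, -0.1898, 0.0914]
eef_rot: [180.0, -0.0, -14.1]
contact_force: [-3.1, -3.7, 10.4]
gripper_width: 0.0004
gripper_force: 5.0
```

Call:
play_rows --rows '[{"slide": [0,0,0.007],"delta_rot": [0,0,0],"fingers": -1},{"slide": [0,0,0],"delta_rot": [0,0,0],"fingers": -1}]'

```text
time_s: 17.68
tcp_pos: [0.5378, -0.1899, 0.0911]
eef_rot: [179.9, -0.0, -14.1]
contact_force: [-5.2, -2.8, 15.5]
gripper_width: 0.0005
gripper_force: 7.6
```

Call:
play_rows --rows '[{"slide": [0,0,0.007],"delta_rot": [0,0,0],"fingers": -1},{"slide": [0,0,0],"delta_rot": [0,0,0],"fingers": -1}]'

```text
time_s: 17.92
tcp_pos: [0.538, -0.19, 0.0907]
eef_rot: [179.9, -0.1, -14.1]
contact_force: [-7.4, -2.9, 20.8]
gripper_width: 0.0008
gripper_force: 10.3
```

Call:
play_rows --rows '[{"slide": [0,0,-0.2],"delta_rot": [0,0,0],"fingers": -1},{"slide": [0,0,-0.4],"delta_rot": [0,0,0],"fingers": -1},{"slide": [0,0,-0.4],"delta_rot": [0,0,0],"fingers": -1},{"slide": [-0.4,0,0],"delta_rot": [0,0,0],"fingers": -1},{"slide": [-0.3,0.3,0],"delta_rot": [0,0,0],"fingers": -1},{"slide": [0,0.4,0],"delta_rot": [0,0,0],"fingers": -1},{"slide": [0,0.4,0],"delta_rot": [0,0,0],"fingers": -1},{"slide": [0,0,0],"delta_rot": [0,0,0],"fingers": -1}]'

```text
time_s: 18.92
tcp_pos: [0.3952, -0.3255, 0.2377]
eef_rot: [-180.0, 0.1, -14.4]
contact_force: [0.9, 0.5, -1.3]
gripper_width: 0.0006
gripper_force: 0.0
```

Run:
```python
from h import *
rel2();cap('top','t3');cap('scene','s3')
a=cv2.resize(cv2.imread('pics/t3.png')[165:305,225:395],None,fx=2.3,fy=2.3,interpolation=3)
b=cv2.resize(cv2.imread('pics/s3.png')[190:320,290:440],None,fx=2.6,fy=2.6,interpolation=3)
o=np.zeros((max(a.shape[0],b.shape[0]),a.shape[1]+b.shape[1],3),np.uint8);o[:a.shape[0],:a.shape[1]]=a;o[:b.shape[0],a.shape[1]:]=b
cv2.imwrite('pics/f3.png',o)
y=np.array([np.cos(np.radians(ypsi)),np.sin(np.radians(ypsi))])
for n in('t3','s3'):
    for z in (.084,): print(n,'tip',proj(n,[*(piv-.1*y),z]),'end',proj(n,[*(piv+.112*y),.053]))
print(a.shape)
```

```text
t 18.925 out 0.2422 lat -0.1052 z 0.2377 rot [-1.80e+02  1.00e-01 -1.44e+01] F [ 0.9  0.5 -1.3] J [-18.   5. -19.  -0. -67.  93.]
t3 tip [[397.39758903 236.09655938]] end [[294.31484085 216.16339554]]
s3 tip [[407.73170463 282.4619913 ]] end [[341.4099503  245.38905386]]
(322, 391, 3)
```

View pics/f3.png

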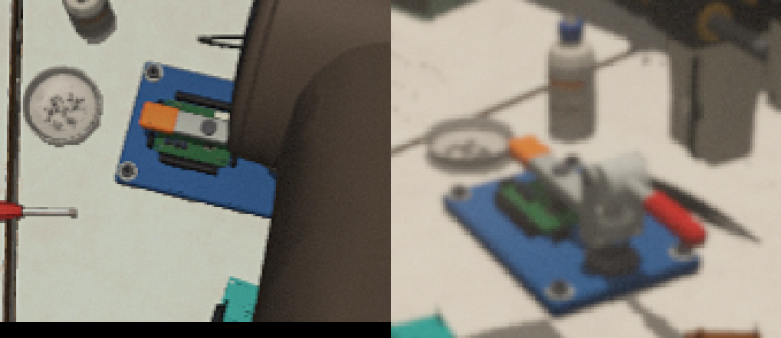

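The strap end is at crop (160,117) in the top view, which is pixel (294.6,216) against a predicted (294.3,216). The grip tip in the scene view is at (407.7,281.5) against (407.7,282.5) for a level lever. Both are home, the bystanders are unmoved, and the robot is clear.

```bash
python3 -c "
from plant import r
print(r.close_job())"
```

```text
the job is handed in; nothing more can be done
None
```

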